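# Traverser: third road of the storage yard

### The arm

A 6-joint arm with a two-finger parallel gripper is mounted at the origin on a cart in front of the work surface, level with it; the furniture and walls round the work are solid. World frame = base frame: x ahead of the robot, y to its left, z up, the work surface at z = 0. Lengths are in m, angles in rad, forces in N, time in s.
With the tool pointing down it reaches from about 0.35 to 0.775 m from the base axis. Payload 7.3 kg.
Tool frame: the origin (TCP) lies midway between the tips of the shut fingers; the grasp point (between the pads) lies 19 mm behind it; z points along the fingers, y is the direction in which the jaws open and shut (so a half turn about z gives the same grasp; the last joint's range is limited). The gripper opens to 92 mm and grips with 3 to 60 N. Pads are 19 mm wide; open, the fingers measure 130 mm over their backs; the gripper's body (75 mm by 190 mm) begins 47 mm behind the grasp point.
Start: joints at [1.073, 0.342, 1.524, -0, 1.275, -0.146], TCP at [0.181, 0.493, 0.227] pointing down, gripper open.
Joint ranges: [-2.53, 2.53], [-0.77, 2.02], [0.04, 2.7], [-1, 4.14], [0.28, 2.66], [-3.11, 3.11]. Speed limits (rad/s): [2.57, 2.57, 3.14, 3.14, 3.14, 3.14].

### API

Orientations are given as [roll, pitch, yaw] about the fixed x, y, z axes, in that order (R = Rz(yaw) Ry(pitch) Rx(roll)).
In Python, from cell import status, eyes, job gives the robot as it stands.
- The arm moves only by the tool jog_arm, never from a script. Its argument "series" is a list of rows, each a list of 3 entries, a list of its own where there are three numbers: the gripper command: -1 is shut, 1 is fully open, values between are in proportion, then the shift along the tool's x, y, z in m, then the turn, a rotation vector about the tool's x, y, z in rad. In form: [[grip, [x, y, z], [ax, ay, az]], ...]. A call has 1 to 12 rows; each row is the pose to reach, as a shift and turn from the pose commanded when the call began, along the tool's axes at that moment; what a row does not reach only later rows make up. A row lasts 1/12 s, in which the tool goes at most 41.7 mm and 7.16 degrees, less where a joint would pass 70% of its speed; a pose out of reach is approached as far as the arm can. A call with a gripper value outside its range is refused whole. The fingers move at their own pace and stop on an object; "squeeze" is the grip in N (left out, the last holds). Time passes only in rows, so rows that repeat a pose let the fingers close. It gives the time, the measured TCP pose, the force and the opening at its end, in the units of the state.
- status.observe(): the state, without advancing time (a new reading comes with each control period).
- eyes.read_camera(name): name is "side" or "top"; returns a dict with "img" (384x512x3 uint8, red, green, blue), "range_z" (384x512 float32, m along the optical axis (not along the pixel's ray), 0 where there is no reading), "camera_matrix" (3x3 intrinsics, pixels), "T" (4x4, takes a point from camera to world coordinates). Camera axes: x right, y down, z forward; pixel columns grow to the right and rows downward; lengths in m; the calibration is good to about 2 mm. A picture is of the moment at which its call begins.
- job.hand_in(): hands the job in, once; it reports no verdict.
The state is a dict: "time": time; "qpos": joint angles; "qvel": joint speeds; "joint_efforts": joint torques, N m; "tool_pos": TCP position; "tool_rot": TCP orientation; "contact_force": force on the tool from outside, world axes, zero at the start; "torque": the same for the moment, N m; "opening": finger opening in m.
Only numpy, scipy, OpenCV 4.12 (cv2) and the standard library are available. Lean on these libraries where they do the work, as an engineer would, in place of code of your own. Each camera call takes 0.05 s, during which the arm holds its last target.

### The job

With a fingertip, push the traverser deck that carries the blue wagon along its runway, counting the gaps of the storage roads from the end where the deck is parked, and stop it in line with the third gap. Then push the wagon by its near end off the deck into that gap until it is fully home against the end stop, leaving the deck in line there. Only push: lift or grip nothing, and leave the parked locomotive and tank wagon where they stand.

Things in the scene. Friction and masses are not known exactly. Their poses are not given: they have to be found in the camera images.
- yard: The fixed wooden storage yard. Origin: bench top, under the middle of the line of road mouths; x runs along the roads from mouths (x 0) to end stop, y left along the runway, z up. Four roads at y +72, +24, -24, -72 mm: each a 30 mm gap between aluminium guides (8 mm high, top at z 38 mm), mouth flared 4 mm each side. Rail top z 33 mm. End stop face at x 143 mm, top at z 52 mm.
- runway (a point): Middle of the runway's floor, 9 mm above the bench; yard axes. The floor spans x -75 to +75 mm and y -198 to +198 mm; strips 9 mm high bound it in front and at both ends; a white mark on the front strip stands in line with each gap. The deck slides on it along y.
- mouth_a (a point): Mouth of the leftmost gap (y +72 mm), at rail top.
- mouth_b (a point): Mouth of the second gap from the left (y +24 mm), at rail top. The third gap if the deck is parked at the right end.
- mouth_c (a point): Mouth of the third gap from the left (y -24 mm), at rail top. The third gap if the deck is parked at the left end.
- mouth_d (a point): Mouth of the rightmost gap (y -72 mm), at rail top.
- deck: The traverser deck, a loose wooden block 146 (x) x 50 (y) x 21 mm, axes as the yard's; origin: centre of its underside. 0.3 to 0.6 kg, stays where left, 2 mm play. Rails on top (24 mm up) with 8 mm guides, ends open. Black rubber finger pads mid-length on both side faces, 4 to 17 mm up: push there. Parked at y about +125 or -125 mm of the runway, 48 mm free behind it for a finger.
- travel_stop: The fixed red block 60 (x) x 20 (y) x 16 mm on the runway, at y about 125 mm at the end opposite to the parked deck. Origin: centre of its underside. Gaps are counted from the other end, where the deck is parked.
- wagon: The blue goods wagon on the deck, 139 x 32 x 41 mm, about 0.1 kg. Origin: middle of its underside, at rail top; its own y axis is its length and lies along the yard's x. Couplings end at +-68.5 mm, the body at +-60.5 mm, 12 to 38 mm above the origin: push the near body end about 20 mm above the rail top. Fully home its origin is at x 74.5 mm of the yard.
- tank_wagon: The white tank wagon parked in an outermost road (first or fourth gap), 139 x 31 x 50 mm. Origin: middle of its underside. Loose; leave it alone.
- loco: The red locomotive parked in the other outermost road, 149 x 37 x 45 mm. Origin: middle of its underside. Loose; leave it alone.

How it is judged:
By the outcome, as a careful person would: the job done as asked, in the order asked, and still so for the second after the job is handed in, with the robot touching nothing.
It also fails if it takes over 45 s, if anything falls off the work surface, if the arm or the gripper's body presses on something with over 40 N, if the wrist force passes 120 N, or if a joint passes its speed limit or range.

## Working session

There is one attempt and no reset: what is moved stays moved. The work goes in short steps, Python scripts to look and compute and a tool call to move; the robot and the scene stay as the last step left them, time stands still between calls to the robot, and variables do not carry over. Pictures are saved under pics/ and viewed, and the job is handed in when it is done.

Besides the shell and the picture viewer there is one more tool, called by a JSON object that holds its "api" and its "payload". jog_arm: Moves the arm, as the interface text tells. Its arguments: {"type":"object","properties":{"series":{"type":"array","items":{"type":"array"}},"squeeze":{"type":"number"}},"required":["series"]}

```bash
mkdir -p pics; ls; cat > h.py <<'E'
import numpy as np, cv2
from cell import status, eyes, job
def snap(n,name):
    d=eyes.read_camera(n); cv2.imwrite(f'pics/{name}.png',d['img'][:,:,::-1]); np.savez(f'pics/{name}.npz',**d); return d
def world(d):
    z=d['range_z'];K=d['camera_matrix'];T=d['T'];v,u=np.mgrid[:z.shape[0],:z.shape[1]]
    p=np.stack([(u-K[0,2])/K[0,0]*z,(v-K[1,2])/K[1,1]*z,z],-1)
    return p@T[:3,:3].T+T[:3,3]
E
python3 - <<'E'
from h import *
s=status.observe();print(s)
for n in('top','side'):
    d=snap(n,n+'0');print(n,d['T'].round(3).tolist(),d['camera_matrix'].tolist())
E
```

```text
pics
{'time': 0.0, 'qpos': array([ 1.07299512e+00,  3.42703134e-01,  1.52499926e+00,  7.15657478e-06,
        1.27543572e+00, -1.46009989e-01]), 'qvel': array([-0.00018206,  0.00099369, -0.00070438,  0.00096401, -0.00163436,
        0.00126652]), 'joint_efforts': array([ 3.42986618e-05, -4.31252110e+01, -2.44215310e+01,  7.17959111e-02,
        5.61997353e-02, -1.65405140e-04]), 'tool_pos': array([0.1806882 , 0.49248935, 0.22606135]), 'tool_rot': array([-3.14006463e+00, -2.31622794e-04,  2.78979917e+00]), 'contact_force': array([-0.68797248, -0.26878585, -0.23754172]), 'torque': array([-0.02990408,  0.0536663 ,  0.03770612]), 'opening': 0.09207426773793245}
top [[-0.017, -0.997, 0.077, 0.485], [-1.0, 0.016, -0.019, 0.003], [0.017, -0.078, -0.997, 1.006], [0.0, 0.0, 0.0, 1.0]] [[461.7084878123946, 0.0, 263.0007579921438], [0.0, 461.7084878123946, 190.6726530475143], [0.0, 0.0, 1.0]]
side [[0.95, -0.207, 0.235, 0.321], [-0.313, -0.615, 0.724, -0.705], [-0.005, -0.761, -0.649, 0.666], [0.0, 0.0, 0.0, 1.0]] [[488.14963796025876, 0.0, 256.92986809465685], [0.0, 488.14963796025876, 186.73966018380455], [0.0, 0.0, 1.0]]
```

View pics/top0.png

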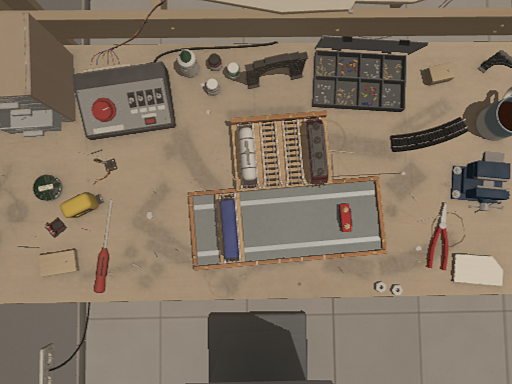

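View pics/side0.png

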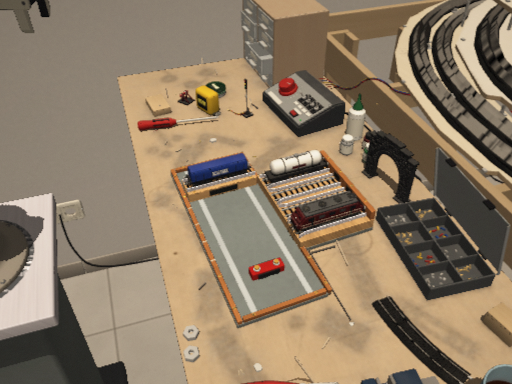

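```bash
python3 - <<'E'
import cv2,numpy as np
a=cv2.imread('pics/top0.png')[105:275,180:395];cv2.imwrite('pics/top0z.png',cv2.resize(a,None,fx=3.5,fy=3.5,interpolation=cv2.INTER_CUBIC))
a=cv2.imread('pics/side0.png')[140:330,160:380];cv2.imwrite('pics/side0z.png',cv2.resize(a,None,fx=3.1,fy=3.1,interpolation=cv2.INTER_CUBIC))
from h import world
d=np.load('pics/top0.npz');P=world(d)
z=P[...,2]
v=np.clip((z+0.005)/0.1*255,0,255).astype(np.uint8)[105:275,180:395]
cv2.imwrite('pics/top0h.png',cv2.resize(cv2.applyColorMap(v,cv2.COLORMAP_JET),None,fx=3.5,fy=3.5,interpolation=cv2.INTER_NEAREST))
E
```

```text
(no output)
```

View pics/top0z.png

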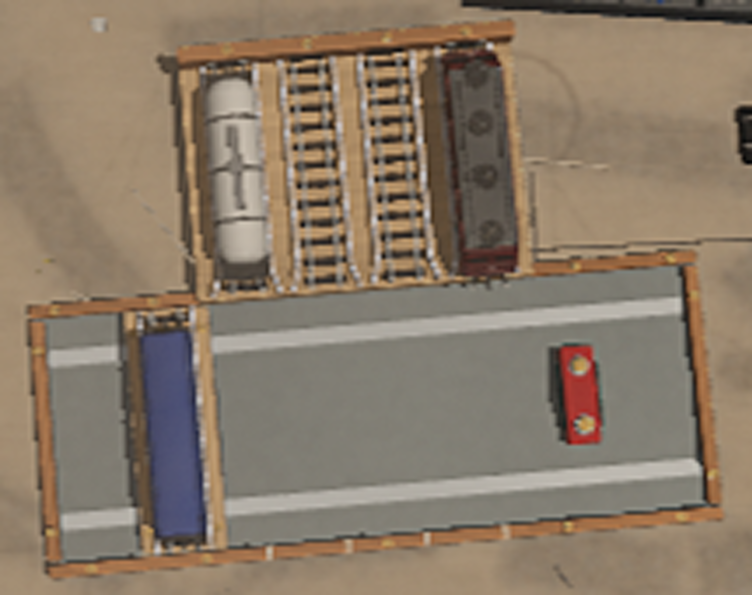

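View pics/side0z.png

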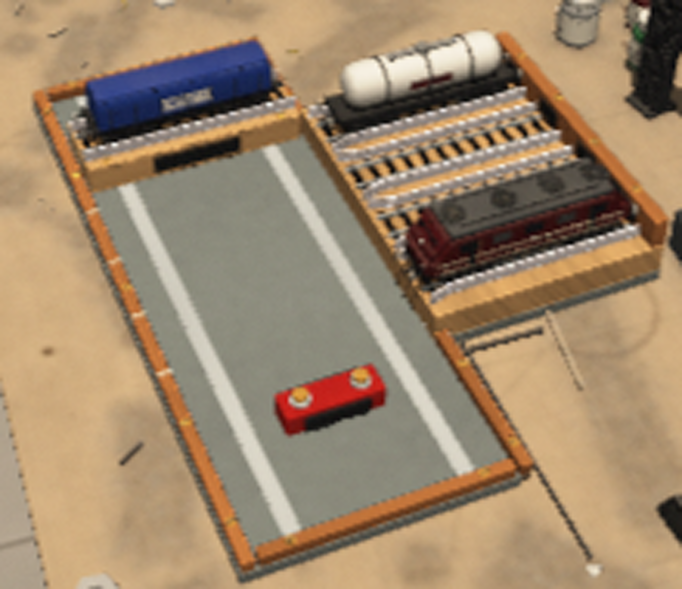

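View pics/top0h.png

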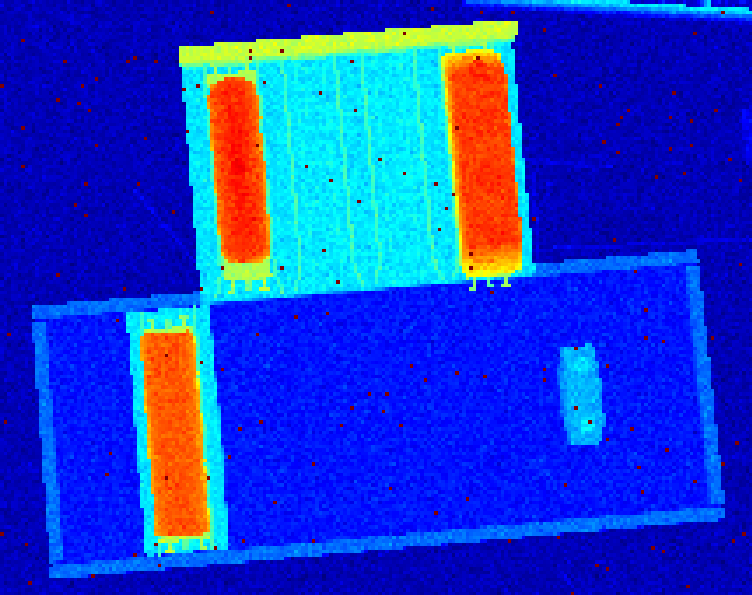

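```bash
cat >> h.py <<'E'
def ray(d,uv,z):
    uv=np.atleast_2d(uv).astype(float);K=d['camera_matrix'];T=d['T']
    r=np.c_[(uv[:,0]-K[0,2])/K[0,0],(uv[:,1]-K[1,2])/K[1,1],np.ones(len(uv))]@T[:3,:3].T
    return T[:3,3]+r*((z-T[2,3])/r[:,2])[:,None]
E
python3 - <<'E'
from h import *
d=np.load('pics/top0.npz');P=world(d)
print('bench z',np.median(P[240:260,100:180,2]),'floor',np.median(P[200:235,260:330,2]))
z=cv2.medianBlur(d['range_z'],3);
d2=dict(d);d2['range_z']=z;Z=world(d2)[...,2]
def rect(m,zz,name):
    n,l,s,c=cv2.connectedComponentsWithStats(m.astype(np.uint8));
    i=1+np.argmax(s[1:,4]);ys,xs=np.where(l==i)
    w=ray(d,np.c_[xs,ys],zz)[:,:2].astype(np.float32)
    r=cv2.minAreaRect(w*1000);print(name,s[i],r);return l==i
roi=np.zeros(Z.shape,bool);roi[105:275,180:395]=1
rect(roi&(Z>0.0035)&(Z<.03),.018,'runway')
e=roi&(Z>0.044)&(Z<.060);e[124:]=0
rect(e,.052,'endstop')
rgb=d['img'].astype(int);R,G,B=rgb[...,0],rgb[...,1],rgb[...,2]
m=rect(roi&(B>R+25)&(B>G+15),.07,'wagon')
print('wagon top z',np.median(P[m][:,2]))
m=rect(roi&(R>150)&(G<70)&(B<70),.025,'stop');print(np.median(P[m][:,2]))
m=rect(roi&(Z>.024)&(Z<.05),.035,'deck/yard')
E
```

```text
bench z 0.0008315628203322545 floor 0.00934324265823333
runway [  188   172   199    98 13345] ((509.8375549316406, -65.64564514160156), (201.7008819580078, 414.8189697265625), 4.288278579711914)
endstop [231 111  97  13 585] ((708.38623046875, -52.038726806640625), (23.972152709960938, 202.91094970703125), 3.918863296508789)
wagon [221 200  17  58 721] ((482.2742919921875, 54.85811996459961), (114.76422882080078, 27.22914695739746), 4.06465482711792)
wagon top z 0.07374241873161369
stop [341 204  10  28 140] ((501.3893127441406, -190.24464416503906), (57.447975158691406, 16.394893646240234), 3.941063404083252)
0.02529481645467002
deck/yard [ 216  114  117  150 5402] ((566.67822265625, -40.283477783203125), (296.89801025390625, 250.16207885742188), 3.7551615238189697)
```

```bash
cat > fit.py <<'E'
from h import *
def prof(d,org,yaw,z,xr,yr,step=.0005):
    # sample image brightness along yard-y for points x in xr at plane z (project points)
    c,s=np.cos(yaw),np.sin(yaw)
    xs=np.arange(*xr,.002);ys=np.arange(*yr,step)
    X,Y=np.meshgrid(xs,ys,indexing='ij')
    p=np.stack([org[0]+c*X-s*Y,org[1]+s*X+c*Y,np.full(X.shape,z)],-1)
    q=(p-d['T'][:3,3])@d['T'][:3,:3];K=d['camera_matrix']
    u=(q[...,0]/q[...,2]*K[0,0]+K[0,2]).astype(np.float32);v=(q[...,1]/q[...,2]*K[1,1]+K[1,2]).astype(np.float32)
    return xs,ys,cv2.remap(d['img'],u,v,cv2.INTER_LINEAR)
E
python3 - <<'E'
from fit import *
d=dict(np.load('pics/top0.npz'))
yaw=np.deg2rad(4);org=np.array([.708,-.052])-.153*np.array([np.cos(yaw),np.sin(yaw)])
xs,ys,im=prof(d,org,yaw,.038,(-.18,.18),(-.22,.22),.001)
# display: each pixel; rows = x reversed, cols = -y
xs,ys,im=prof(d,org,yaw,.038,(-.18,.18),(-.14,.14),.0005)
im=im[::-1,::-1];im=cv2.resize(im,None,fx=1.4,fy=3);
cv2.imwrite('pics/rect.png',im[:,:,::-1]);print(org,im.shape)
E
```

```text
[ 0.5553727  -0.06267274] (540, 784, 3)
```

View pics/rect.png

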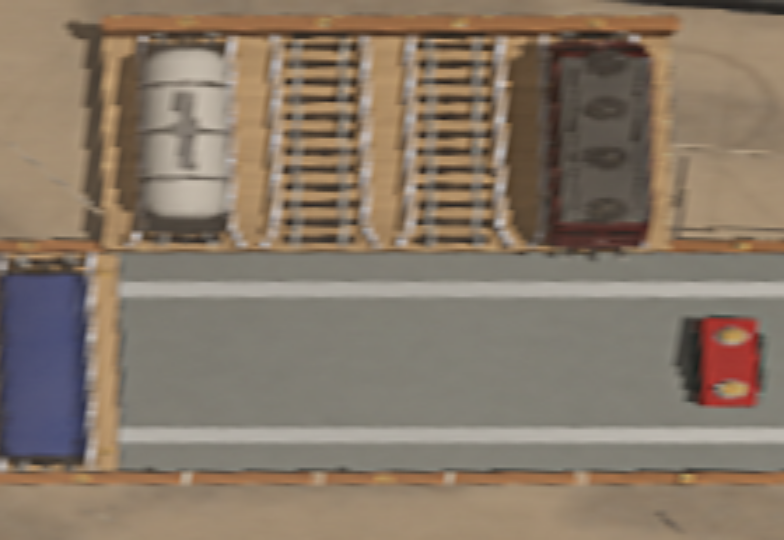

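```bash
python3 - <<'E'
from fit import *
from scipy.signal import find_peaks
d=dict(np.load('pics/top0.npz'))
org=np.array([.5553727,-.06267274])
for yd in (3.8,4.0,4.2):
  yaw=np.deg2rad(yd)
  xs,ys,im=prof(d,org,yaw,.038,(.035,.15),(-.06,.07))
  g=im.min(-1).mean(0);pk,_=find_peaks(g,prominence=12)
  print(yd,[(round(ys[i]*1e3,1),int(g[i])) for i in pk])
yaw=np.deg2rad(4)
# halves for yaw
for xr in((.035,.09),(.095,.15)):
  xs,ys,im=prof(d,org,yaw,.038,xr,(-.06,.07));g=im.min(-1).mean(0);pk,_=find_peaks(g,prominence=12)
  print(xr,[round(ys[i]*1e3,1) for i in pk])
# marks on front strip z .018
xs,ys,im=prof(d,org,yaw,.018,(-.145,-.137),(-.1,.1));g=im[...,2].max(0);pk,_=find_peaks(g.astype(float),prominence=40);print('marks',[round(ys[i]*1e3,1) for i in pk])
# deck right edge z.030 and guide .038 (deck guide)
xs,ys,im=prof(d,org,yaw,.038,(-.12,-.01),(.08,.16));g=im.min(-1).mean(0);pk,_=find_peaks(g,prominence=8);print('deck guide',[round(ys[i]*1e3,1) for i in pk])
xs,ys,im=prof(d,org,yaw,.030,(-.12,-.01),(.08,.16));g=(im[...,0].astype(float)-im[...,2]).mean(0);i=np.argmax(np.abs(np.diff(g))[:60]);print('deck edge',ys[i],g[:60:3].astype(int))
# x edges through column region road b/c
for z,yr in((.030,(-.04,.04)),):
  xs,ys,im=prof(d,org,yaw,z,(-.16,.03),yr);g=(im[...,0].astype(float)-im[...,2]).mean(1);
  print([(round(x*1e3),int(v)) for x,v in zip(xs,g)][::1])
E
```

```text
3.8 [(np.float64(-53.5), 67), (np.float64(-39.0), 143), (np.float64(-31.0), 108), (np.float64(-14.0), 106), (np.float64(-7.0), 141), (np.float64(9.0), 144), (np.float64(17.0), 108), (np.float64(34.0), 107), (np.float64(41.0), 143)]
4.0 [(np.float64(-54.0), 67), (np.float64(-39.0), 144), (np.float64(-31.0), 108), (np.float64(-14.5), 107), (np.float64(-7.0), 141), (np.float64(8.5), 144), (np.float64(16.5), 108), (np.float64(33.5), 108), (np.float64(40.5), 143)]
4.2 [(np.float64(-54.0), 67), (np.float64(-39.5), 144), (np.float64(-31.5), 108), (np.float64(-15.0), 106), (np.float64(-7.5), 141), (np.float64(8.5), 144), (np.float64(16.5), 108), (np.float64(33.0), 108), (np.float64(40.5), 143)]
(0.035, 0.09) [np.float64(-53.5), np.float64(-39.0), np.float64(-31.0), np.float64(-14.5), np.float64(-7.0), np.float64(8.5), np.float64(16.5), np.float64(33.5), np.float64(41.0)]
(0.095, 0.15) [np.float64(-54.0), np.float64(-39.0), np.float64(-31.5), np.float64(-14.5), np.float64(-7.5), np.float64(8.5), np.float64(16.5), np.float64(33.5), np.float64(40.5), np.float64(58.0)]
marks [np.float64(-71.0), 
[... 548 characters left out ...]
02, 12), (-100, 12), (-98, 12), (-96, 12), (-94, 12), (-92, 12), (-90, 12), (-88, 12), (-86, 12), (-84, 12), (-82, 12), (-80, 12), (-78, 12), (-76, 12), (-74, 12), (-72, 12), (-70, 12), (-68, 12), (-66, 12), (-64, 11), (-62, 12), (-60, 12), (-58, 12), (-56, 12), (-54, 11), (-52, 12), (-50, 11), (-48, 12), (-46, 12), (-44, 12), (-42, 11), (-40, 12), (-38, 12), (-36, 12), (-34, 12), (-32, 12), (-30, 12), (-28, 12), (-26, 12), (-24, 12), (-22, 12), (-20, 12), (-18, 12), (-16, 12), (-14, 12), (-12, 12), (-10, 12), (-8, 12), (-6, 12), (-4, 12), (-2, 12), (0, 12), (2, 12), (4, 12), (6, 12), (8, 11), (10, 15), (12, 44), (14, 66), (16, 58), (18, 36), (20, 24), (22, 38), (24, 54), (26, 55), (28, 51)]
```

{"api": "jog_arm", "payload": {"series": [[-1, [-0.035, -0.022, 0], [0, 0, -0.036]], [-1, [-0.07, -0.044, 0], [0, 0, -0.072]], [-1, [-0.105, -0.066, 0], [0, 0, -0.108]], [-1, [-0.14, -0.087, 0], [0, 0, -0.144]], [-1, [-0.175, -0.109, 0.01], [0, 0, -0.18]], [-1, [-0.21, -0.131, 0.02], [0, 0, -0.216]], [-1, [-0.245, -0.153, 0.03], [0, 0, -0.252]], [-1, [-0.28, -0.175, 0.04], [0, 0, -0.288]], [-1, [-0.315, -0.197, 0.05], [0, 0, -0.324]], [-1, [-0.35, -0.218, 0.06], [0, 0, -0.36]], [-1, [-0.385, -0.24, 0.07], [0, 0, -0.4]], [-1, [-0.4157, -0.2596, 0.08], [0, 0, -0.4224]]], "squeeze": 10}}

```text
time: 1.1
tool_pos: [0.4816, 0.1053, 0.1466]
tool_rot: [3.141, 0.0, -3.069]
contact_force: [1.3, 0.8, 0.2]
opening: 0.0165
```

{"api": "jog_arm", "payload": {"series": [[-1, [0, 0, 0], [0, 0, 0]], [-1, [0, 0, 0], [0, 0, 0]], [-1, [0, 0, 0], [0, 0, 0]]]}}

```text
time: 1.35
tool_pos: [0.4801, 0.1073, 0.1468]
tool_rot: [3.141, -0.002, -3.072]
contact_force: [-0.4, -0.5, -0.9]
opening: 0.0008
```

```bash
cat > g.py <<'E'
from h import *
from scipy.spatial.transform import Rotation as Ro
yaw=np.deg2rad(4);ORG=np.array([.5553727,-.06267274]);RY=np.array([[np.cos(yaw),-np.sin(yaw)],[np.sin(yaw),np.cos(yaw)]])
def st():
    s=status.observe();R=Ro.from_euler('xyz',s['tool_rot']).as_matrix();p=s['tool_pos']
    print('t',round(s['time'],2),'pos',p.round(4),'yardw',((p[:2]-ORG)@RY*1e3).round(1),'rotdeg',np.rad2deg(s['tool_rot']).round(2),'F',s['contact_force'].round(1),'open',round(s['opening'],4));return s,R
def to(xy,z):
    s,R=st();w=np.r_[ORG+RY@np.array(xy),z];print('shift',(R.T@(w-s['tool_pos'])).round(4))
    print('turn',(Ro.from_matrix(R).inv()*Ro.from_euler('xyz',[np.pi,0,np.pi+yaw])).as_rotvec().round(4))
E
python3 -c "
from g import *
to([-.062,.173],.018);snap('top','top1')"
```

```text
t 1.35 pos [0.4801 0.1073 0.1468] yardw [-63.2 174.8] rotdeg [ 1.7997e+02 -9.0000e-02 -1.7602e+02] F [-0.4 -0.5 -0.9] open 0.0008
shift [-0.0014 -0.0018  0.1288]
turn [ 0.0005 -0.0015 -0.0003]
```

View pics/top1.png

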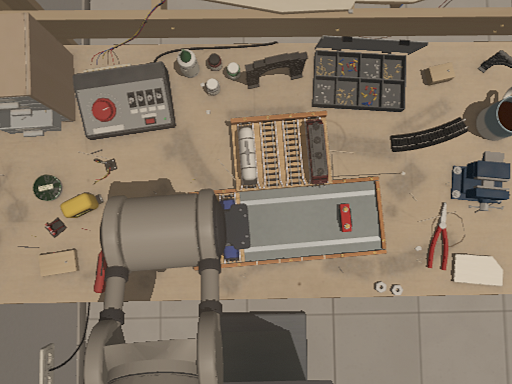

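{"api": "jog_arm", "payload": {"series": [[-1, [-0.0014, -0.0018, 0.03], [0, 0, 0]], [-1, [-0.0014, -0.0018, 0.06], [0, 0, 0]], [-1, [-0.0014, -0.0018, 0.08], [0, 0, 0]], [-1, [-0.0014, -0.0018, 0.09], [0, 0, 0]], [-1, [-0.0014, -0.0018, 0.1], [0, 0, 0]], [-1, [-0.0014, -0.0018, 0.11], [0, 0, 0]], [-1, [-0.0014, -0.0018, 0.12], [0, 0, 0]], [-1, [-0.0014, -0.0018, 0.13], [0, 0, 0]], [-1, [-0.0014, -0.0018, 0.13], [0, 0, 0]]]}}

```text
time: 2.15
tool_pos: [0.4814, 0.1055, 0.0158]
tool_rot: [3.141, -0.002, -3.071]
contact_force: [0.7, -0.3, -0.8]
opening: 0.0005
```

```bash
python3 -c "
from g import *
st();snap('side','side1')
import cv2
a=cv2.imread('pics/side1.png')[110:330,120:380];cv2.imwrite('pics/side1z.png',cv2.resize(a,None,fx=2.6,fy=2.6))"
```

```text
t 2.15 pos [0.4814 0.1055 0.0158] yardw [-62. 173.] rotdeg [ 1.7999e+02 -1.2000e-01 -1.7595e+02] F [ 0.7 -0.3 -0.8] open 0.0005
```

View pics/side1z.png

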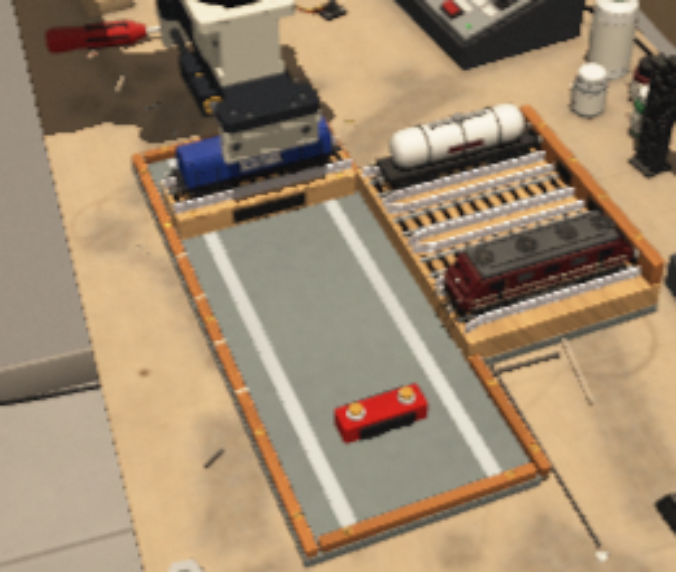

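{"api": "jog_arm", "payload": {"series": [[-1, [0, -0.002, 0], [0, 0, 0]], [-1, [0, -0.004, 0], [0, 0, 0]], [-1, [0, -0.006, 0], [0, 0, 0]], [-1, [0, -0.008, 0], [0, 0, 0]]]}}

```text
time: 2.53
tool_pos: [0.4832, 0.0972, 0.0176]
tool_rot: [3.142, 0.001, -3.071]
contact_force: [0.5, -0.2, -0.0]
opening: 0.0009
```

```bash
python3 -c "
from g import *
st()"
```

```text
t 2.53 pos [0.4832 0.0972 0.0176] yardw [-60.9 164.6] rotdeg [ 1.8000e+02  6.0000e-02 -1.7597e+02] F [ 0.5 -0.2 -0. ] open 0.0009
```

{"api": "jog_arm", "payload": {"series": [[-1, [0, -0.002, 0], [0, 0, 0]], [-1, [0, -0.004, 0], [0, 0, 0]], [-1, [0, -0.006, 0], [0, 0, 0]], [-1, [0, -0.008, 0], [0, 0, 0]]]}}

```text
time: 2.87
tool_pos: [0.4836, 0.0898, 0.0174]
tool_rot: [3.141, 0.001, -3.071]
contact_force: [0.2, 5.8, 2.1]
opening: 0.0003
```

```bash
python3 -c "
from g import *
st()"
```

```text
t 2.87 pos [0.4836 0.0898 0.0174] yardw [-61.  157.1] rotdeg [ 1.7996e+02  4.0000e-02 -1.7597e+02] F [0.2 5.8 2.1] open 0.0003
```

{"api": "jog_arm", "payload": {"series": [[-1, [0, -0.006, 0], [0, 0, 0]], [-1, [0, -0.012, 0], [0, 0, 0]], [-1, [0, -0.018, 0], [0, 0, 0]], [-1, [0, -0.024, 0], [0, 0, 0]], [-1, [0, -0.03, 0], [0, 0, 0]], [-1, [0, -0.036, 0], [0, 0, 0]], [-1, [0, -0.042, 0], [0, 0, 0]], [-1, [0, -0.048, 0], [0, 0, 0]], [-1, [0, -0.054, 0], [0, 0, 0]], [-1, [0, -0.06, 0], [0, 0, 0]], [-1, [0, -0.063, 0], [0, 0, 0]], [-1, [0, -0.065, 0], [0, 0, 0]]]}}

```text
time: 3.87
tool_pos: [0.488, 0.0248, 0.0174]
tool_rot: [3.141, 0.0, -3.072]
contact_force: [-0.0, 6.1, 3.5]
opening: 0.0005
```

```bash
python3 -c "
from g import *
st();snap('side','side2');snap('top','top2')
import cv2
a=cv2.imread('pics/side2.png')[110:330,120:380];b=cv2.imread('pics/top2.png')[90:290,180:400];cv2.imwrite('pics/s2z.png',np.hstack([cv2.resize(a,(400,340)),cv2.resize(b,(374,340))]))"
```

```text
t 3.87 pos [0.488  0.0248 0.0174] yardw [-61.1  91.9] rotdeg [ 1.7996e+02  2.0000e-02 -1.7598e+02] F [-0.   6.1  3.5] open 0.0005
```

View pics/s2z.png

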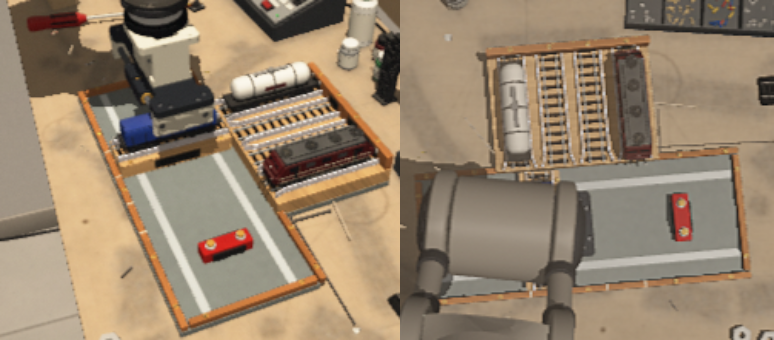

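{"api": "jog_arm", "payload": {"series": [[-1, [0, -0.006, 0], [0, 0, 0]], [-1, [0, -0.012, 0], [0, 0, 0]], [-1, [0, -0.018, 0], [0, 0, 0]], [-1, [0, -0.024, 0], [0, 0, 0]], [-1, [0, -0.03, 0], [0, 0, 0]], [-1, [0, -0.036, 0], [0, 0, 0]], [-1, [0, -0.042, 0], [0, 0, 0]], [-1, [0, -0.048, 0], [0, 0, 0]], [-1, [0, -0.054, 0], [0, 0, 0]], [-1, [0, -0.058, 0], [0, 0, 0]], [-1, [0, -0.06, 0], [0, 0, 0]], [-1, [0, -0.06, 0], [0, 0, 0]]]}}

```text
time: 4.97
tool_pos: [0.4921, -0.0351, 0.0173]
tool_rot: [3.141, -0.0, -3.071]
contact_force: [-1.0, 4.0, 4.3]
opening: 0.0007
```

```bash
python3 -c "
from g import *
st();snap('side','side3');snap('top','top3')
import cv2
a=cv2.imread('pics/side3.png')[150:290,180:380];b=cv2.imread('pics/top3.png')[100:270,240:400];cv2.imwrite('pics/s3z.png',cv2.resize(a,None,fx=4,fy=4));cv2.imwrite('pics/t3z.png',cv2.resize(b,None,fx=3.5,fy=3.5))"
```

```text
t 4.97 pos [ 0.4921 -0.0351  0.0173] yardw [-61.2  31.9] rotdeg [ 1.7998e+02 -1.0000e-02 -1.7597e+02] F [-1.   4.   4.3] open 0.0007
```

View pics/s3z.png

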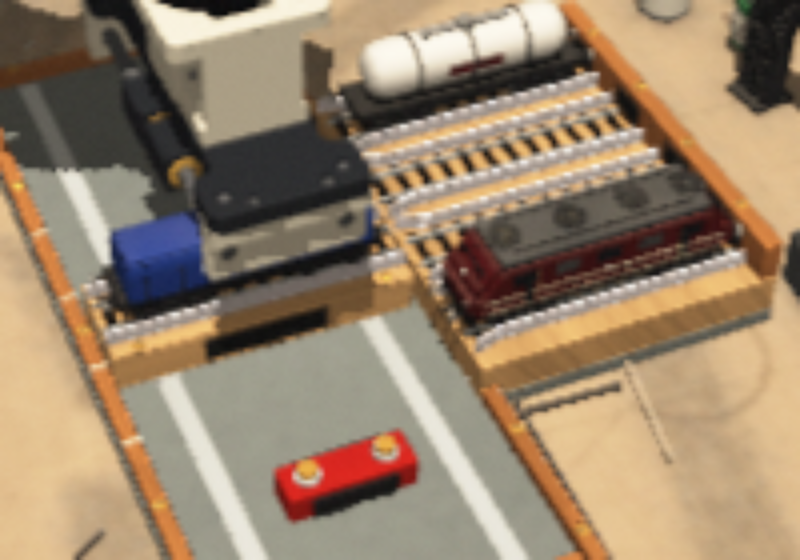

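View pics/t3z.png

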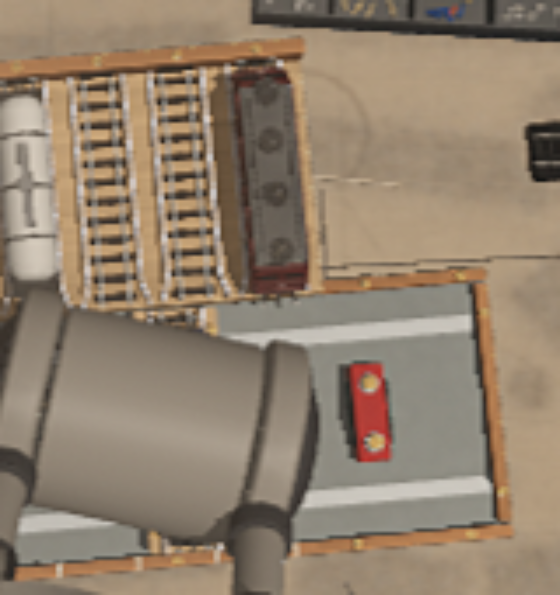

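```bash
cat > edge.py <<'E'
from fit import *
import sys
def edge(name,xr,yr,z=.030):
    d=dict(np.load(f'pics/{name}.npz'))
    xs,ys,im=prof(d,np.array([.5553727,-.06267274]),np.deg2rad(4),z,xr,yr,.0005)
    g=(im[...,0].astype(float)-im[...,2]).mean(0)
    lo,hi=np.percentile(g[:10],50),g.max();i=np.argmax(g>(lo+hi)/2)
    return round(ys[i]*1e3,1),g[::4].astype(int)
E
python3 - <<'E'
from edge import *
print(edge('top0',(-.004,.006),(.08,.12)))
print(edge('top0',(-.12,-.01),(.08,.12)))
print(edge('top3',(-.004,.006),(-.06,-.02)))
from fit import *
d=dict(np.load('pics/top3.npz'))
xs,ys,im=prof(d,np.array([.5553727,-.06267274]),np.deg2rad(4),.038,(-.15,.05),(-.07,.05),.0005)
cv2.imwrite('pics/r3.png',cv2.resize(im[::-1,::-1,::-1],None,fx=3,fy=5))
E
```

```text
(np.float64(98.0), array([12, 12, 12, 12, 12, 13, 12, 11, 12, 50, 72, 78, 77, 41, 20, 29, 30,
       17,  9, 13]))
(np.float64(98.0), array([ 12,  12,  12,  12,  12,  12,  12,  10,  11,  45,  71,  74,  71,
        41,  15, -17, -28, -32, -37, -38]))
(np.float64(-34.5), array([13, 13, 13, 13, 13, 13, 13, 13, 13, 12, 12, 10, 28, 64, 82, 82, 47,
       25, 33, 31]))
```

View pics/r3.png

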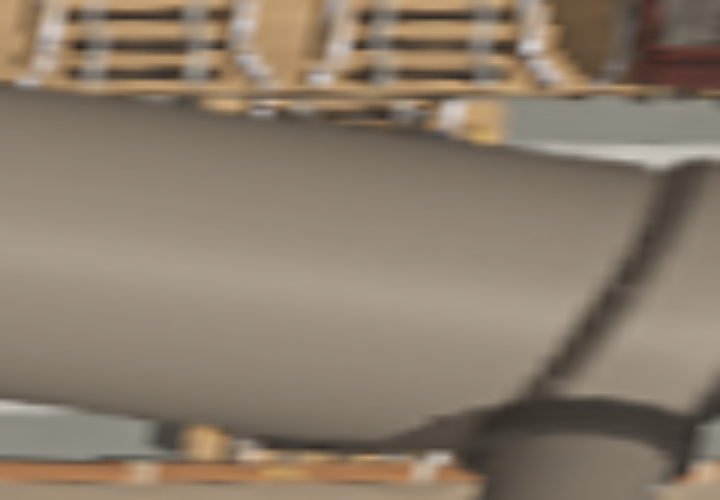

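{"api": "jog_arm", "payload": {"series": [[-1, [0, -0.003, 0], [0, 0, 0]], [-1, [0, -0.006, 0], [0, 0, 0]], [-1, [0, -0.009, 0], [0, 0, 0]], [-1, [0, -0.011, 0], [0, 0, 0]], [-1, [0, -0.012, 0], [0, 0, 0]], [-1, [0, -0.012, 0], [0, 0, 0]], [-1, [0, -0.012, 0], [0, 0, 0]]]}}

```text
time: 5.65
tool_pos: [0.4929, -0.0467, 0.0173]
tool_rot: [3.141, -0.0, -3.071]
contact_force: [-0.3, 5.7, 4.9]
opening: 0.0003
```

```bash
python3 -c "
from g import *
from edge import edge
s,R=st();snap('top','top4');print(edge('top4',(-.004,.006),(-.07,-.03)))"
```

```text
t 5.65 pos [ 0.4929 -0.0467  0.0173] yardw [-61.2  20.3] rotdeg [ 1.7997e+02 -1.0000e-02 -1.7595e+02] F [-0.3  5.7  4.9] open 0.0003
(np.float64(-46.0), array([13, 13, 13, 14, 13, 13, 13, 13, 13, 13, 10, 17, 57, 80, 82, 62, 37,
       25, 23, 21, 21]))
```

{"api": "jog_arm", "payload": {"series": [[-1, [0, -0.001, 0], [0, 0, 0]], [-1, [0, -0.001, 0], [0, 0, 0]], [-1, [0, -0.001, 0], [0, 0, 0]], [-1, [0, 0.005, 0], [0, 0, 0]], [-1, [0, 0.015, 0], [0, 0, 0]], [-1, [0, 0.025, 0], [0, 0, 0]], [-1, [0, 0.025, -0.03], [0, 0, 0]], [-1, [0, 0.025, -0.06], [0, 0, 0]], [-1, [0, 0.025, -0.1], [0, 0, 0]], [-1, [0, 0.065, -0.11], [0, 0, 0]], [-1, [0, 0.105, -0.11], [0, 0, 0]], [-1, [0, 0.145, -0.11], [0, 0, 0]]]}}

```text
time: 6.7
tool_pos: [0.483, 0.099, 0.1283]
tool_rot: [-3.141, 0.003, -3.073]
contact_force: [1.2, 0.4, -0.1]
opening: 0.0008
```

{"api": "jog_arm", "payload": {"series": [[-1, [0, 0.04, 0], [0, 0, 0]], [-1, [0, 0.08, 0], [0, 0, 0]], [-1, [0, 0.08, 0], [0, 0, 0]]]}}

```text
time: 6.95
tool_pos: [0.4756, 0.1839, 0.1271]
tool_rot: [3.14, 0.0, -3.065]
contact_force: [-0.7, -0.8, -0.2]
opening: 0.0009
```

```bash
python3 - <<'E'
from g import *
from fit import prof
from edge import edge
from scipy.signal import find_peaks
s,R=st();d=snap('top','top5');snap('side','side5')
for xr in((-.004,.006),(-.045,-.005),(-.12,-.08)): print(edge('top5',xr,(-.07,-.03)))
for xr in((-.13,-.0),(-.06,0),(-.12,-.06)):
  xs,ys,im=prof(d,ORG,yaw,.038,xr,(-.07,.03));g=im.min(-1).mean(0);pk,_=find_peaks(g,prominence=8);print([(round(ys[i]*1e3,1),int(g[i])) for i in pk])
xs,ys,im=prof(d,ORG,yaw,.038,(-.15,.06),(-.08,.05),.0005)
cv2.imwrite('pics/r5.png',cv2.resize(im[::-1,::-1,::-1],None,fx=3,fy=5))
E
```

```text
t 6.95 pos [0.4756 0.1839 0.1271] yardw [-62.4 251.5] rotdeg [ 1.7989e+02  2.0000e-02 -1.7560e+02] F [-0.7 -0.8 -0.2] open 0.0009
(np.float64(-47.0), array([13, 12, 12, 13, 12, 12, 12, 13, 12, 12, 12, 30, 67, 87, 82, 33, 11,
       31, 22, 14, 14]))
(np.float64(-46.5), array([ 12,  12,  12,  12,  12,  12,  12,  12,  12,  11,   9,  21,  55,
        79,  64,   5, -38, -42, -44, -43, -43]))
(np.float64(-45.0), array([ 12,  12,  12,  12,  12,  12,  12,  12,  12,  12,  11,  10,  30,
        64,  79,  51, -20, -43, -43, -43, -43]))
[(np.float64(-29.0), 80), (np.float64(-4.5), 84)]
[(np.float64(-29.5), 78), (np.float64(-5.0), 84)]
[(np.float64(-29.0), 82), (np.float64(-4.5), 84)]
```

View pics/r5.png

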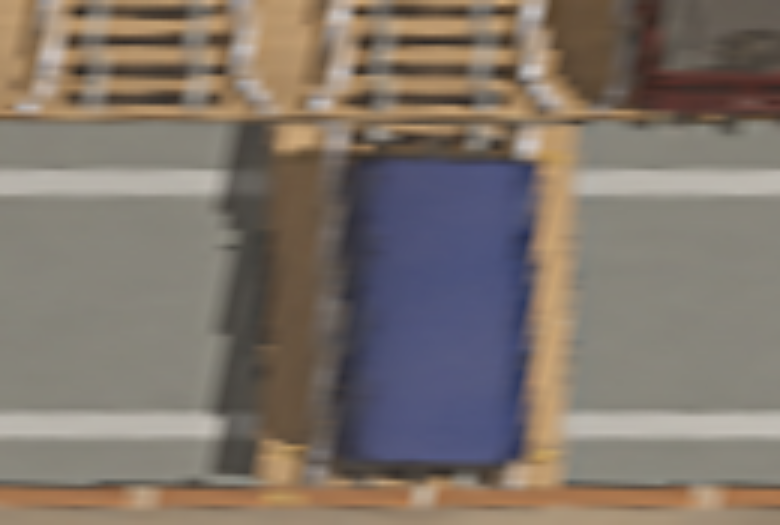

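```bash
python3 -c "
from g import *
to([-.084,.045],.0175)"
```

```text
t 7.05 pos [0.4763 0.1791 0.1268] yardw [-62.  246.7] rotdeg [-1.7997e+02 -2.0000e-02 -1.7570e+02] F [-0.3 -0.2 -0.5] open 0.0002
shift [ 0.023  -0.2015  0.1095]
turn [-0.0005 -0.0004  0.0052]
```

{"api": "jog_arm", "payload": {"series": [[-1, [0.005, -0.04, 0], [0, 0, 0]], [-1, [0.01, -0.08, 0], [0, 0, 0]], [-1, [0.015, -0.12, 0], [0, 0, 0]], [-1, [0.02, -0.16, 0], [0, 0, 0]], [-1, [0.0228, -0.19, 0], [0, 0, 0]], [-1, [0.0228, -0.1995, 0], [0, 0, 0]], [-1, [0.0228, -0.1995, 0.03], [0, 0, 0]], [-1, [0.0228, -0.1995, 0.06], [0, 0, 0]], [-1, [0.0228, -0.1995, 0.085], [0, 0, 0]], [-1, [0.0228, -0.1995, 0.1], [0, 0, 0]], [-1, [0.0228, -0.1995, 0.109], [0, 0, 0]], [-1, [0.0228, -0.1995, 0.109], [0, 0, 0]]]}}

```text
time: 8.05
tool_pos: [0.4672, -0.0234, 0.0166]
tool_rot: [3.141, -0.003, -3.072]
contact_force: [-1.2, -1.1, -0.3]
opening: 0.0007
```

{"api": "jog_arm", "payload": {"series": [[-1, [0, -0.008, 0], [0, 0, 0]], [-1, [0, -0.014, 0], [0, 0, 0]], [-1, [0, -0.018, 0], [0, 0, 0]], [-1, [0, -0.02, 0], [0, 0, 0]], [-1, [0, -0.021, 0], [0, 0, 0]], [-1, [0, -0.021, 0], [0, 0, 0]], [-1, [0, -0.021, 0], [0, 0, 0]]]}}

```text
time: 8.63
tool_pos: [0.47, -0.0443, 0.0184]
tool_rot: [-3.142, 0.0, -3.071]
contact_force: [-0.3, 0.7, -0.2]
opening: 0.0008
```

```bash
python3 -c "
from g import *
to([-.084,.018],.0175)"
```

```text
t 8.63 pos [ 0.47   -0.0443  0.0184] yardw [-83.8  24.3] rotdeg [-1.8000e+02  2.0000e-02 -1.7596e+02] F [-0.3  0.7 -0.2] open 0.0008
shift [ 0.0002 -0.0063  0.0009]
turn [-0.      0.0004  0.0006]
```

{"api": "jog_arm", "payload": {"series": [[-1, [0, -0.002, 0], [0, 0, 0]], [-1, [0, -0.004, 0], [0, 0, 0]], [-1, [0, -0.005, 0], [0, 0, 0]], [-1, [0, -0.006, 0], [0, 0, 0]], [-1, [0, -0.0063, 0], [0, 0, 0]], [-1, [0, -0.0063, 0], [0, 0, 0]]]}}

```text
time: 9.13
tool_pos: [0.4702, -0.0502, 0.0181]
tool_rot: [3.141, -0.0, -3.071]
contact_force: [-1.1, 4.0, 2.1]
opening: 0.0005
```

```bash
python3 -c "
from g import *
from edge import edge
s,R=st();snap('top','top6');print(edge('top6',(-.004,.006),(-.07,-.03)))"
```

```text
t 9.13 pos [ 0.4702 -0.0502  0.0181] yardw [-84.1  18.4] rotdeg [ 1.7996e+02 -2.0000e-02 -1.7596e+02] F [-1.1  4.   2.1] open 0.0005
(np.float64(-47.0), array([13, 12, 13, 13, 13, 13, 13, 13, 12, 11, 14, 35, 72, 86, 75, 38, 14,
       34, 26, 15, 15]))
```

Contact made; retract and look.

{"api": "jog_arm", "payload": {"series": [[-1, [0, 0.006, 0], [0, 0, 0]], [-1, [0, 0.016, 0], [0, 0, 0]], [-1, [0, 0.025, 0], [0, 0, 0]], [-1, [0, 0.025, -0.03], [0, 0, 0]], [-1, [0, 0.025, -0.06], [0, 0, 0]], [-1, [0, 0.025, -0.1], [0, 0, 0]], [-1, [0, 0.065, -0.11], [0, 0, 0]], [-1, [0, 0.105, -0.11], [0, 0, 0]], [-1, [0, 0.145, -0.11], [0, 0, 0]], [-1, [0, 0.185, -0.11], [0, 0, 0]], [-1, [0, 0.225, -0.11], [0, 0, 0]], [-1, [0, 0.225, -0.11], [0, 0, 0]]]}}

```text
time: 10.18
tool_pos: [0.4531, 0.1805, 0.1283]
tool_rot: [3.14, 0.001, -3.065]
contact_force: [0.4, -0.6, 0.8]
opening: 0.0006
```

```bash
python3 - <<'E'
from g import *
from fit import prof
from edge import edge
s,R=st();d=snap('top','top7');snap('side','side7')
for xr in((-.004,.006),(-.045,-.005),(-.12,-.08)): print(edge('top7',xr,(-.07,-.03))[0])
xs,ys,im=prof(d,ORG,yaw,.038,(-.15,.06),(-.08,.05),.0005)
cv2.imwrite('pics/r7.png',cv2.resize(im[::-1,::-1,::-1],None,fx=3,fy=5))
E
```

```text
t 10.18 pos [0.4531 0.1805 0.1283] yardw [-85.1 249.8] rotdeg [ 1.7988e+02  5.0000e-02 -1.7560e+02] F [ 0.4 -0.6  0.8] open 0.0006
-47.0
-47.0
-46.0
```

View pics/r7.png

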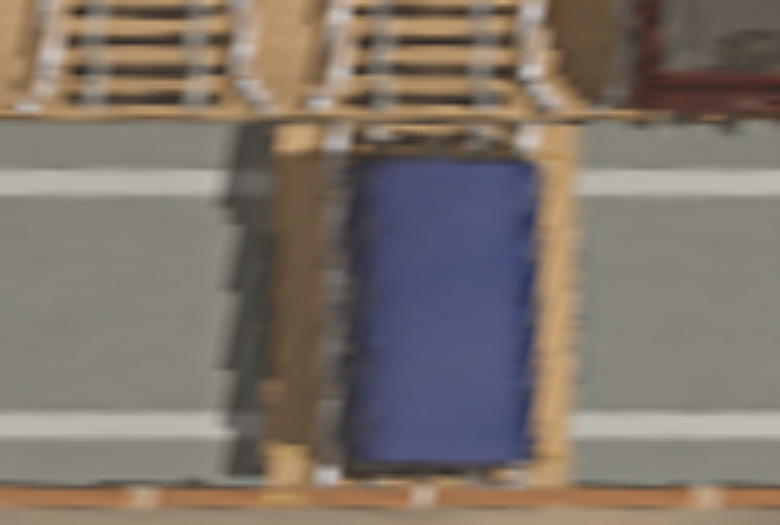

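{"api": "jog_arm", "payload": {"series": [[-1, [0, -0.04, 0], [0, 0, 0]], [-1, [0, -0.08, 0], [0, 0, 0]], [-1, [0, -0.12, 0], [0, 0, 0]], [-1, [0, -0.16, 0], [0, 0, 0]], [-1, [0, -0.19, 0], [0, 0, 0]], [-1, [0, -0.2, 0], [0, 0, 0]], [-1, [0, -0.2, 0.03], [0, 0, 0]], [-1, [0, -0.2, 0.06], [0, 0, 0]], [-1, [0, -0.2, 0.085], [0, 0, 0]], [-1, [0, -0.2, 0.1], [0, 0, 0]], [-1, [0, -0.2, 0.11], [0, 0, 0]], [-1, [0, -0.2, 0.11], [0, 0, 0]]]}}

```text
time: 11.28
tool_pos: [0.4669, -0.0256, 0.0162]
tool_rot: [3.14, -0.004, -3.072]
contact_force: [0.4, -0.2, -0.8]
opening: 0.0002
```

{"api": "jog_arm", "payload": {"series": [[-1, [0, -0.01, 0], [0, 0, 0]], [-1, [0, -0.016, 0], [0, 0, 0]], [-1, [0, -0.02, 0], [0, 0, 0]], [-1, [0, -0.023, 0], [0, 0, 0]], [-1, [0, -0.025, 0], [0, 0, 0]], [-1, [0, -0.026, 0], [0, 0, 0]], [-1, [0, -0.0263, 0], [0, 0, 0]], [-1, [0, -0.0263, 0], [0, 0, 0]], [-1, [0, -0.0263, 0], [0, 0, 0]]]}}

```text
time: 12.03
tool_pos: [0.4707, -0.0514, 0.0185]
tool_rot: [3.141, 0.001, -3.071]
contact_force: [-0.1, 4.5, 6.2]
opening: 0.0006
```

```bash
python3 -c "
from g import *
st()"
```

```text
t 12.03 pos [ 0.4707 -0.0514  0.0185] yardw [-83.7  17.1] rotdeg [ 1.7999e+02  4.0000e-02 -1.7594e+02] F [-0.1  4.5  6.2] open 0.0006
```

{"api": "jog_arm", "payload": {"series": [[-1, [0, 0.006, 0], [0, 0, 0]], [-1, [0, 0.016, 0], [0, 0, 0]], [-1, [0, 0.025, 0], [0, 0, 0]], [-1, [0, 0.025, -0.03], [0, 0, 0]], [-1, [0, 0.025, -0.06], [0, 0, 0]], [-1, [0, 0.025, -0.1], [0, 0, 0]], [-1, [0, 0.065, -0.11], [0, 0, 0]], [-1, [0, 0.105, -0.11], [0, 0, 0]], [-1, [0, 0.145, -0.11], [0, 0, 0]], [-1, [0, 0.185, -0.11], [0, 0, 0]], [-1, [0, 0.225, -0.11], [0, 0, 0]], [-1, [0, 0.225, -0.11], [0, 0, 0]]]}}

```text
time: 13.03
tool_pos: [0.453, 0.1791, 0.1281]
tool_rot: [3.14, 0.0, -3.065]
contact_force: [0.1, -0.6, -0.3]
opening: 0.0003
```

```bash
python3 - <<'E'
from g import *
from fit import prof
from edge import edge
s,R=st();d=snap('top','top8');snap('side','side8')
for xr in((-.004,.006),(-.045,-.005),(-.12,-.08)): print(edge('top8',xr,(-.07,-.03))[0])
xs,ys,im=prof(d,ORG,yaw,.038,(-.15,.06),(-.08,.05),.0005)
cv2.imwrite('pics/r8.png',cv2.resize(im[::-1,::-1,::-1],None,fx=3,fy=5))
# blue body far/near end at z=.071
xs,ys,im=prof(d,ORG,yaw,.071,(-.16,.02),(-.03,-.015));im=im.astype(float)
g=(im[...,2]-im[...,0]).mean(1);print([(round(x*1e3),int(v)) for x,v in zip(xs,g) if x<-.1 or x>-.02])
E
```

```text
t 13.03 pos [0.453  0.1791 0.1281] yardw [-85.3 248.4] rotdeg [ 1.7989e+02  1.0000e-02 -1.7560e+02] F [ 0.1 -0.6 -0.3] open 0.0003
-47.0
-47.0
-46.5
[(-160, -48), (-158, -48), (-156, -48), (-154, -48), (-152, -47), (-150, -46), (-148, -45), (-146, -43), (-144, -41), (-142, -44), (-140, -68), (-138, -77), (-136, -73), (-134, -60), (-132, -48), (-130, -26), (-128, -11), (-126, -10), (-124, 16), (-122, 43), (-120, 42), (-118, 42), (-116, 42), (-114, 43), (-112, 44), (-110, 44), (-108, 44), (-106, 44), (-104, 43), (-102, 43), (-20, 40), (-18, 39), (-16, 40), (-14, 40), (-12, 41), (-10, 41), (-8, 23), (-6, -9), (-4, -27), (-2, -29), (0, -17), (2, -29), (4, -56), (6, -49), (8, -32), (10, -62), (12, -67), (14, -41), (16, -9), (18, -31)]
```

View pics/r8.png

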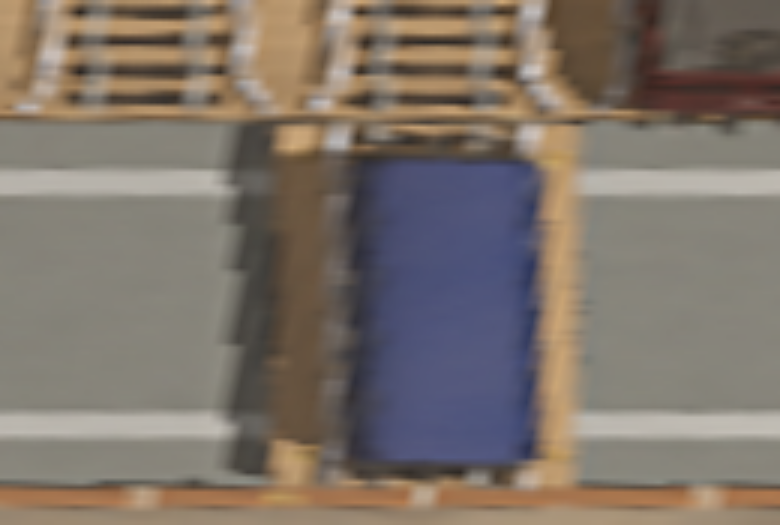

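{"api": "jog_arm", "payload": {"series": [[-1, [0.01, -0.038, 0], [0, 0, 0]], [-1, [0.02, -0.076, 0], [0, 0, 0]], [-1, [0.03, -0.114, 0], [0, 0, 0]], [-1, [0.04, -0.152, 0], [0, 0, 0]], [-1, [0.05, -0.19, 0], [0, 0, 0]], [-1, [0.06, -0.228, 0], [0, 0, 0]], [-1, [0.07, -0.255, 0], [0, 0, 0]], [-1, [0.074, -0.265, 0], [0, 0, 0]], [-1, [0.074, -0.265, 0], [0, 0, 0]], [-1, [0.074, -0.265, 0], [0, 0, 0]], [-1, [0.074, -0.265, 0], [0, 0, 0]]]}}

```text
time: 14.05
tool_pos: [0.3993, -0.0968, 0.1281]
tool_rot: [3.141, -0.0, -3.072]
contact_force: [-0.7, 0.1, -0.5]
opening: 0.0006
```

```bash
python3 -c "
from g import *
to([-.158,-.023],.050)"
```

```text
t 14.05 pos [ 0.3993 -0.0968  0.1281] yardw [-158.1  -23.1] rotdeg [ 1.7998e+02 -2.0000e-02 -1.7600e+02] F [-0.7  0.1 -0.5] open 0.0006
shift [-0.0001  0.0001  0.0781]
turn [ 0.0004 -0.0003 -0.    ]
```

{"api": "jog_arm", "payload": {"series": [[-1, [0, 0, 0.03], [0, 0, 0]], [-1, [0, 0, 0.05], [0, 0, 0]], [-1, [0, 0, 0.065], [0, 0, 0]], [-1, [0, 0, 0.075], [0, 0, 0]], [-1, [0, 0, 0.078], [0, 0, 0]], [-1, [0, 0, 0.078], [0, 0, 0]], [-1, [-0.006, 0, 0.078], [0, 0, 0]], [-1, [-0.012, 0, 0.078], [0, 0, 0]]]}}

```text
time: 14.72
tool_pos: [0.4125, -0.096, 0.0509]
tool_rot: [-3.141, 0.001, -3.071]
contact_force: [1.0, 0.2, -0.6]
opening: 0.0007
```

```bash
python3 -c "
from g import *
st();snap('side','side9')
a=cv2.imread('pics/side9.png')[150:290,180:380];cv2.imwrite('pics/s9z.png',cv2.resize(a,None,fx=4,fy=4))"
```

```text
t 14.72 pos [ 0.4125 -0.096   0.0509] yardw [-144.8  -23.3] rotdeg [-1.7996e+02  8.0000e-02 -1.7593e+02] F [ 1.   0.2 -0.6] open 0.0007
```

View pics/s9z.png

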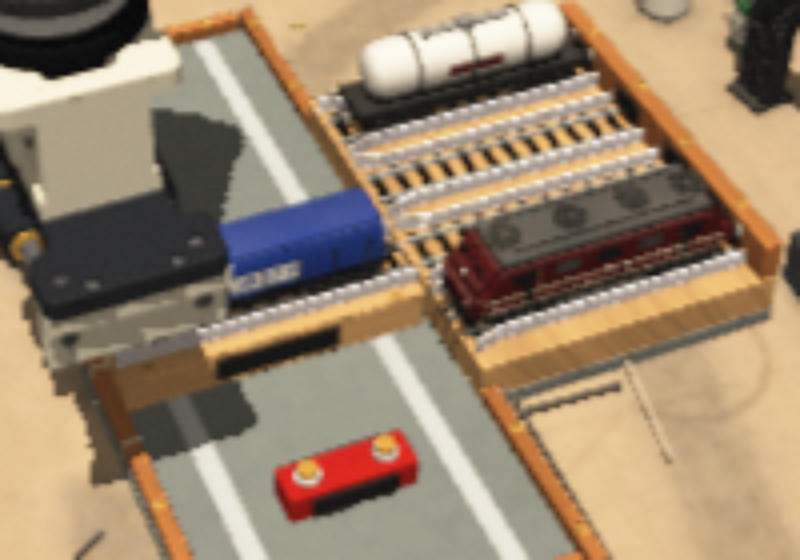

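{"api": "jog_arm", "payload": {"series": [[-1, [-0.005, 0, 0], [0, 0, 0]], [-1, [-0.01, 0, 0], [0, 0, 0]], [-1, [-0.015, 0, 0], [0, 0, 0]], [-1, [-0.02, 0, 0], [0, 0, 0]], [-1, [-0.025, 0, 0], [0, 0, 0]], [-1, [-0.03, 0, 0], [0, 0, 0]], [-1, [-0.035, 0, 0], [0, 0, 0]], [-1, [-0.04, 0, 0], [0, 0, 0]], [-1, [-0.044, 0, 0], [0, 0, 0]], [-1, [-0.046, 0, 0], [0, 0, 0]]]}}

```text
time: 15.6
tool_pos: [0.4581, -0.0929, 0.0501]
tool_rot: [-3.142, 0.001, -3.071]
contact_force: [-0.5, 0.7, 1.7]
opening: 0.0003
```

```bash
python3 -c "
from g import *
st();snap('side','side10')
a=cv2.imread('pics/side10.png')[150:290,180:380];cv2.imwrite('pics/s10z.png',cv2.resize(a,None,fx=4,fy=4))"
```

```text
t 15.6 pos [ 0.4581 -0.0929  0.0501] yardw [-99.1 -23.3] rotdeg [-1.8000e+02  3.0000e-02 -1.7595e+02] F [-0.5  0.7  1.7] open 0.0003
```

View pics/s10z.png

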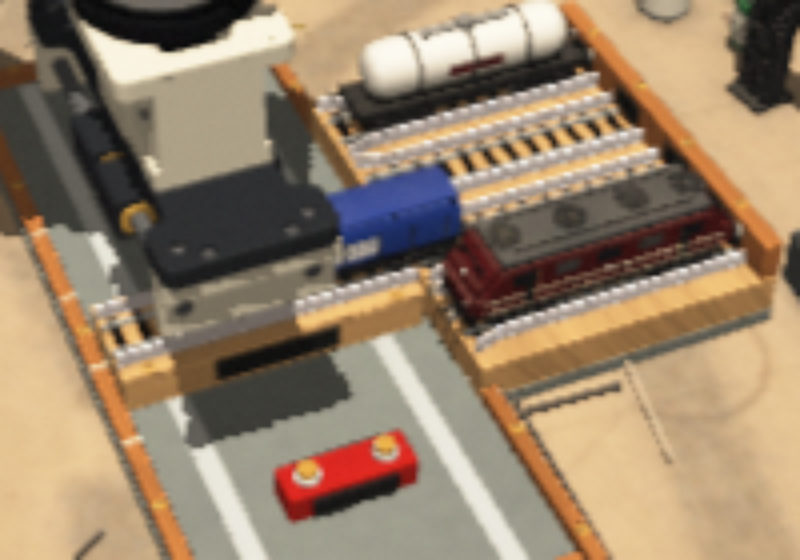

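{"api": "jog_arm", "payload": {"series": [[-1, [-0.005, 0, 0], [0, 0, 0]], [-1, [-0.01, 0, 0], [0, 0, 0]], [-1, [-0.015, 0, 0], [0, 0, 0]], [-1, [-0.02, 0, 0], [0, 0, 0]], [-1, [-0.025, 0, 0], [0, 0, 0]], [-1, [-0.03, 0, 0], [0, 0, 0]], [-1, [-0.035, 0, 0], [0, 0, 0]], [-1, [-0.04, 0, 0], [0, 0, 0]], [-1, [-0.045, 0, 0], [0, 0, 0]], [-1, [-0.05, 0, 0], [0, 0, 0]], [-1, [-0.055, 0, 0], [0, 0, 0]], [-1, [-0.055, 0, 0], [0, 0, 0]]]}}

```text
time: 16.65
tool_pos: [0.5135, -0.089, 0.0502]
tool_rot: [-3.141, 0.001, -3.071]
contact_force: [0.6, 0.6, -0.2]
opening: 0.0005
```

```bash
python3 -c "
from g import *
st()"
```

```text
t 16.65 pos [ 0.5135 -0.089   0.0502] yardw [-43.6 -23.4] rotdeg [-1.7998e+02  8.0000e-02 -1.7595e+02] F [ 0.6  0.6 -0.2] open 0.0005
```

{"api": "jog_arm", "payload": {"series": [[-1, [-0.005, 0, 0], [0, 0, 0]], [-1, [-0.01, 0, 0], [0, 0, 0]], [-1, [-0.015, 0, 0], [0, 0, 0]], [-1, [-0.02, 0, 0], [0, 0, 0]], [-1, [-0.025, 0, 0], [0, 0, 0]], [-1, [-0.03, 0, 0], [0, 0, 0]], [-1, [-0.035, 0, 0], [0, 0, 0]], [-1, [-0.04, 0, 0], [0, 0, 0]], [-1, [-0.044, 0, 0], [0, 0, 0]], [-1, [-0.046, 0, 0], [0, 0, 0]], [-1, [-0.048, 0, 0], [0, 0, 0]], [-1, [-0.049, 0, 0], [0, 0, 0]]]}}

```text
time: 17.65
tool_pos: [0.5613, -0.0855, 0.0501]
tool_rot: [3.141, 0.0, -3.071]
contact_force: [-1.2, -0.6, 0.2]
opening: 0.0008
```

```bash
python3 -c "
from g import *
st();snap('side','side11');snap('top','top11')
a=cv2.imread('pics/side11.png')[150:290,180:380];cv2.imwrite('pics/s11z.png',cv2.resize(a,None,fx=4,fy=4))"
```

```text
t 17.65 pos [ 0.5613 -0.0855  0.0501] yardw [  4.3 -23.1] rotdeg [ 179.99    0.   -175.95] F [-1.2 -0.6  0.2] open 0.0008
```

View pics/s11z.png

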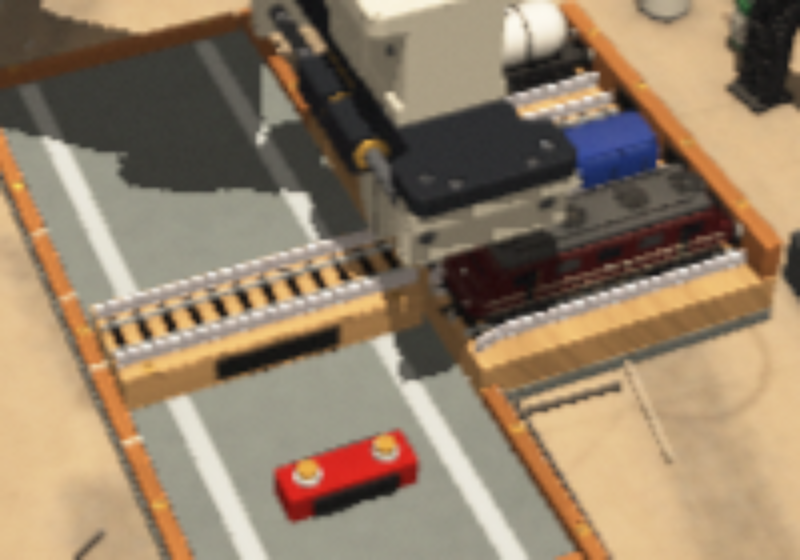

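{"api": "jog_arm", "payload": {"series": [[-1, [-0.002, 0, 0], [0, 0, 0]], [-1, [-0.004, 0, 0], [0, 0, 0]], [-1, [-0.006, 0, 0], [0, 0, 0]], [-1, [-0.008, 0, 0], [0, 0, 0]], [-1, [-0.01, 0, 0], [0, 0, 0]], [-1, [-0.01, 0, 0], [0, 0, 0]]]}}

```text
time: 18.25
tool_pos: [0.5716, -0.0848, 0.0502]
tool_rot: [-3.142, 0.001, -3.071]
contact_force: [0.1, -0.8, 0.3]
opening: 0.0007
```

{"api": "jog_arm", "payload": {"series": [[-1, [-0.001, 0, 0], [0, 0, 0]], [-1, [-0.002, 0, 0], [0, 0, 0]], [-1, [-0.002, 0, 0], [0, 0, 0]]]}}

```text
time: 18.5
tool_pos: [0.5718, -0.0847, 0.0502]
tool_rot: [3.141, -0.003, -3.071]
contact_force: [-5.8, -0.9, 4.3]
opening: 0.0001
```

{"api": "jog_arm", "payload": {"series": [[-1, [-0.001, 0, 0], [0, 0, 0]], [-1, [-0.001, 0, 0], [0, 0, 0]], [-1, [-0.001, 0, 0], [0, 0, 0]]]}}

```text
time: 18.75
tool_pos: [0.5718, -0.0847, 0.0502]
tool_rot: [3.141, -0.005, -3.071]
contact_force: [-8.2, -1.4, 6.3]
opening: 0.0005
```

```bash
python3 -c "
from g import *
st()"
```

```text
t 18.75 pos [ 0.5718 -0.0847  0.0502] yardw [ 14.9 -23.1] rotdeg [ 179.96   -0.28 -175.94] F [-8.2 -1.4  6.3] open 0.0005
```

{"api": "jog_arm", "payload": {"series": [[-1, [0.004, 0, 0], [0, 0, 0]], [-1, [0.012, 0, 0], [0, 0, 0]], [-1, [0.022, 0, 0], [0, 0, 0]], [-1, [0.03, 0, -0.02], [0, 0, 0]], [-1, [0.03, 0, -0.05], [0, 0, 0]], [-1, [0.03, 0, -0.08], [0, 0, 0]], [-1, [0.04, 0.03, -0.1], [0, 0, 0]], [-1, [0.06, 0.065, -0.1], [0, 0, 0]], [-1, [0.08, 0.1, -0.1], [0, 0, 0]], [-1, [0.09, 0.14, -0.1], [0, 0, 0]], [-1, [0.1, 0.18, -0.1], [0, 0, 0]], [-1, [0.1, 0.22, -0.1], [0, 0, 0]]]}}

```text
time: 19.75
tool_pos: [0.4564, 0.1291, 0.1504]
tool_rot: [3.141, -0.0, -3.072]
contact_force: [1.5, 0.8, 0.1]
opening: 0.0004
```

{"api": "jog_arm", "payload": {"series": [[-1, [0, 0.04, 0], [0, 0, 0]], [-1, [0, 0.06, 0], [0, 0, 0]], [-1, [0, 0.06, 0], [0, 0, 0]], [-1, [0, 0.06, 0], [0, 0, 0]]]}}

```text
time: 20.08
tool_pos: [0.4541, 0.1884, 0.1501]
tool_rot: [-3.142, 0.0, -3.068]
contact_force: [0.1, 0.1, 0.0]
opening: 0.0006
```

```bash
python3 - <<'E'
from g import *
from fit import prof
from edge import edge
from scipy.signal import find_peaks
s,R=st();d=snap('top','top12');snap('side','side12')
for xr in((-.004,.006),(-.045,-.005),(-.12,-.08)): print(edge('top12',xr,(-.07,-.03))[0])
for xr in((-.12,-.07),(-.06,-.0)):
  xs,ys,im=prof(d,ORG,yaw,.038,xr,(-.06,.02));g=im.min(-1).mean(0);pk,_=find_peaks(g,prominence=12);print([(round(ys[i]*1e3,1),int(g[i])) for i in pk])
# blue body ends
b=d['img'].astype(int);m=(b[...,2]>b[...,0]+25)&(b[...,2]>b[...,1]+12);m[:100]=0;m[280:]=0;m[:,:220]=0;m[:,:][:,350:]=0
v,u=np.where(m);w=(ray(d,np.c_[u,v],.071)[:,:2]-ORG)@RY*1e3;print('blue',np.percentile(w,[1,99],axis=0),w.mean(0))
xs,ys,im=prof(d,ORG,yaw,.038,(-.15,.18),(-.11,.11),.0005)
cv2.imwrite('pics/r12.png',cv2.resize(im[::-1,::-1,::-1],None,fx=1.7,fy=3.5))
a=cv2.imread('pics/side12.png')[150:290,180:380];cv2.imwrite('pics/s12z.png',cv2.resize(a,None,fx=4,fy=4))
E
```

```text
t 20.08 pos [0.4541 0.1884 0.1501] yardw [-83.5 257.5] rotdeg [-1.800e+02  2.000e-02 -1.758e+02] F [0.1 0.1 0. ] open 0.0006
-47.0
-47.0
-46.5
[(np.float64(-38.5), 149), (np.float64(-30.5), 120), (np.float64(-13.5), 120), (np.float64(-6.5), 150), (np.float64(1.0), 112)]
[(np.float64(-39.0), 148), (np.float64(-30.5), 121), (np.float64(-13.5), 118), (np.float64(-6.5), 150), (np.float64(0.0), 115)]
blue [[ 30.05564157 -34.98602145]
 [143.61192886 -10.8328701 ]] [ 86.5069231  -22.92860819]
```

View pics/r12.png

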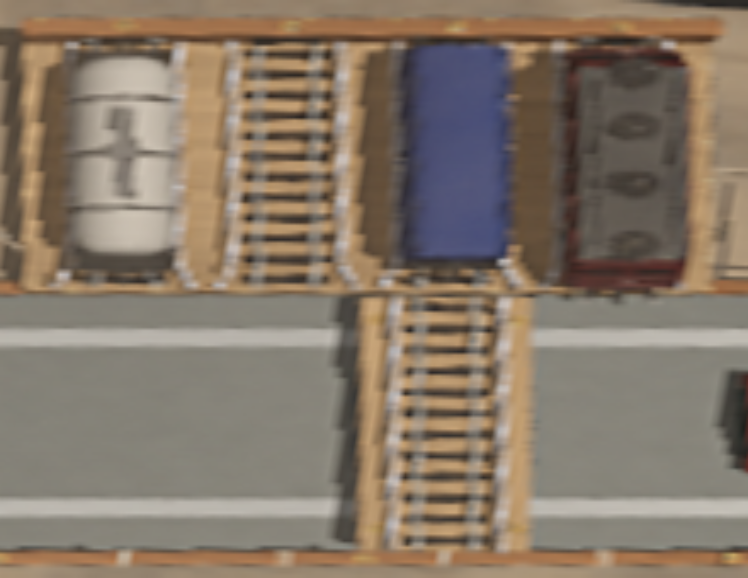

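View pics/s12z.png

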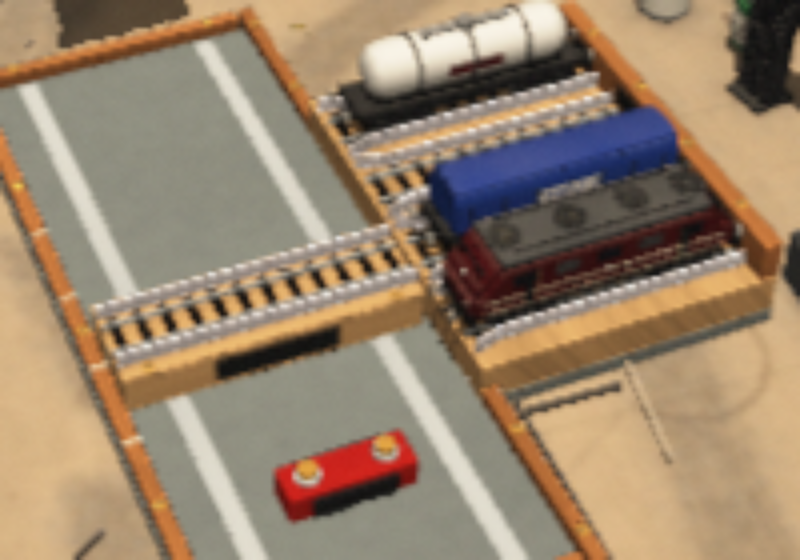

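```bash
python3 - <<'E'
from h import *
a=np.load('pics/top0.npz')['img'].astype(int);b=np.load('pics/top12.npz')['img'].astype(int)
for n,r in(('tank',(120,187,234,258)),('loco',(117,187,304,330))):print(n,np.abs(a-b)[r[0]:r[1],r[2]:r[3]].mean(), (np.abs(a-b).max(-1)>40)[r[0]:r[1],r[2]:r[3]].sum())
print(status.observe()['contact_force'])
job.hand_in()
E
```

```text
tank 5.919983416252073 0
loco 4.191575091575092 0
[-0.56655564 -0.17551531 -0.21437558]
the job is handed in; nothing more can be done
```

The blue wagon is fully home in the third gap and the deck is in line with it. The job was handed in at about 20 s of the 45 s.

- **Deck:** It was parked at the left end, so the third gap is mouth_c. I pushed it along on its left finger pad. After the first push it sat about 1° askew, so I gave it two small nudges on the near part of the pad. The last picture shows its guides within about 0.5 mm of the road's guides. The deck's edge reads about 0.5 mm further over at the near end, so it may still be slightly askew.
- **Wagon:** I pushed its near body end until it stopped dead against a steady 8 N. The measured wagon centre is 86.5 mm against about 87 mm expected, which is home within the roughly 1–2 mm the measurement is good for. The finger stopped about 2 mm short of where I had predicted. I put that down to my estimates of the finger width and the mouth position.
- **Tank wagon and locomotive:** Comparing the first and last pictures shows neither has moved.
- **Arm:** It is backed off and raised, touching nothing, and nothing was gripped or lifted.

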